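# Run the belt hook round the bent rail to its end buffer

### The arm

A 6-joint arm with a two-finger parallel gripper is mounted at the origin on the work surface. World frame = base frame: x ahead of the robot, y to its left, z up, the work surface at z = 0. Lengths are in m, angles in degrees, forces in N, time in s.
With the tool pointing down it reaches from about 0.325 to 0.85 m from the base axis. Payload 15.5 kg.
Tool frame: the origin (TCP) lies at the very end of the fingers, on their centre line; the grasp point (between the pads) lies arm.grip_depth behind it (arm.grip_depth is the distance from the TCP to the grasp point, in m); z points along the fingers, y is the direction in which the jaws open and shut (so a half turn about z gives the same grasp; the last joint's range is limited). The gripper opens to 91 mm and grips with 3 to 60 N. Pads are 32 mm wide; open, the fingers measure 118 mm over their backs; the gripper's body (76 mm by 178 mm) begins 60 mm behind the grasp point.
Start: joints at [-73.138, 28.281, 77.091, -0, 74.628, -5.472], TCP at [0.238, -0.578, 0.214] pointing down, gripper open.
Joint ranges: [-166.48, 166.48], [-47.26, 123.95], [12.59, 153.08], [-70.14, 250.14], [6.76, 159.57], [-176.63, 176.63]. Speed limits (degrees/s): [108.29, 108.29, 147.25, 172.46, 172.46, 172.46].

### API

Orientations are given as a 3x3 rotation matrix whose columns are the frame's x, y, z axes.
In Python, from rig import arm gives the robot as it stands. Calls block until the motion is done:
- arm.move_to(position, orientation): joint-space move of the TCP to a pose.
- arm.move_l(position, orientation=None, feed=0.15): straight line of the TCP; orientation=None keeps the orientation; feed is the mean speed in m/s.
- arm.move_joints(angles): joint-space move.
- arm.grip(opening): finger opening in m; the grip force is fixed at half the most; returns when the fingers have stopped.
- arm.sleep(seconds).
- arm.solve_ik(position, orientation): joint angles nearest the present ones, or None.
- arm.snapshot(name): name is "scene" or "top" or "wrist"; returns the picture (384x512x3 uint8, red, green, blue); there is no depth.
- arm.get_calibration(name): a dict with "intrinsics" (3x3 intrinsics, pixels), "cam_to_world" (4x4, takes a point from camera to world coordinates). Camera axes: x right, y down, z forward; pixel columns grow to the right and rows downward; lengths in m; the calibration is good to about 2 mm. A picture is of the moment at which its call begins: read the wrist's pose just before it. get_calibration takes no time and is no camera call; for the wrist camera it gives the pose at the moment of the call.
A pose or a line that the arm cannot do raises arm.Unreachable and nothing moves.
- arm.sign_off(): hands the job in, once; it reports no verdict.
Readings, each from a call of its own:
- arm.current_t(): time.
- arm.current_joint_positions(): joint angles.
- arm.current_dq(): joint speeds.
- arm.current_tau(): joint torques, N m.
- arm.current_ee_pos(): TCP position.
- arm.current_tool_rot(): TCP orientation.
- arm.current_force(): force on the tool from outside, world axes, zero at the start.
- arm.current_torque(): the same for the moment, N m.
- arm.current_width(): finger opening in m.
Only numpy, scipy, OpenCV 4.12 (cv2) and the standard library are available. Lean on these libraries where they do the work, as an engineer would, in place of code of your own. Each camera call takes 0.05 s, during which the arm holds its last target. There are 200 camera calls.

### The job

Slide the orange belt hook along the bent steel rail, round the bend and on along the far leg until it is fully home against the black rubber buffer at the end, then let go and leave it hanging there. Move it gently so that it neither binds on the rail nor rams the buffer (never more than 25 N between hook and rail), and leave the stapler, the jar and the fan as they are.

Things in the scene. Friction and masses are not known exactly. Their poses are not given: they have to be found in the camera images.
- rail: Fixed belt rail: white square foot 130 x 130 x 12 mm with a white post 18 mm across, 147 mm high; origin on the deck at the post's axis, z up. An 8 mm steel rod runs level from the post, axis 135 mm above the deck: straight near leg along +y of this frame to y = 105 mm, a level bend to the left seen from above (towards -x), then a straight far leg. The rod does not yield.
- bend_start (a point): On the rod's axis where the near leg ends and the bend begins (x = 0, y = 105, z = 135 mm of the rail's frame). The bend has 60 mm radius at the rod's axis. How far the rod is bent is not known beforehand: anywhere from 43 to 72 degrees, to be felt or seen; it stays so during the work.
- bend_centre (a point): Centre of the bend's arc, at x = -60, y = 105, z = 135 mm of the rail's frame, axes as the rail's; nothing solid there. The far leg leaves the arc tangentially and runs 100 mm to the face of a black rubber buffer (22 mm across, 12 mm thick) at the rod's end. The buffer gives along the rod by 1 mm per 2.5 N (at most 6 mm) and springs back.
- slider: Orange belt hook, threaded on the near leg. 0.08 to 0.17 kg. Origin in the middle of its bore; x along the bore (at the start away from the post), z up. Sleeve 24 mm long, 24 mm across, bored 11 mm: 1.5 mm play all round on the straight rod, about 0.9 mm in the bend. Hanging free, its origin is 1.5 mm below the rod's axis. It must turn with the rod as it rounds the bend.
- tab (a point): Middle of the belt hook's orange holding tab, 34 mm above the bore's centre, axes as the hook's. Tab 22 mm long (x), 10 mm thick (y), from 11 to 49 mm above the bore's centre; close on it squarely and slowly, a grip off its middle presses the sleeve on the rod. A steel block and double hook hang below, to 51 mm under the bore's centre and 27 mm to either side; their weight keeps the tab up.
- stapler: Bystander: silver stapler, 130 x 34 x 48 mm, lying loose on the deck; origin under its middle.
- jar: Bystander: frosted glass jar with a cork lid, 74 mm across, 102 mm high, standing loose on a blue coaster 5 mm thick; origin under its middle.
- fan: Bystander: small white desk fan, 110 mm foot, head 156 mm across, 225 mm high, standing loose; origin under its foot.
Things that resemble listed ones, but are neither listed nor needed, are in the scene too. Several things have the shape of the slider; the one meant has the colours described above.

How it is judged:
By the outcome, as a careful person would: the job done as asked, in the order asked, and still so for the second after the job is handed in, with the robot touching nothing.
It also fails if it takes over 72 s, if anything falls off the work surface, if the arm or the gripper's body presses on something with over 40 N, if the wrist force passes 120 N, or if a joint passes its speed limit or range.

## Working session

There is one attempt and no reset: what is moved stays moved. The work goes in short steps, each a Python script; the robot and the scene stay as the last script left them, time stands still between calls to the robot, and variables do not carry over. Pictures are saved under pics/ and viewed, about 8 in all and at most 12, crops included, and the job is handed in when it is done.

```bash
mkdir -p pics; ls
python3 - <<'E'
from rig import arm
import cv2,numpy as np
print(arm.grip_depth,arm.current_t())
for n in ("scene","top"):
    cv2.imwrite(f"pics/{n}0.png",arm.snapshot(n)[:,:,::-1]); c=arm.get_calibration(n); print(n,c["intrinsics"].round(1).tolist(),c["cam_to_world"].round(3).tolist())
a=cv2.imread("pics/scene0.png");b=cv2.imread("pics/top0.png")
cv2.imwrite("pics/both0.png",np.vstack([a,b])[:, :] if 0 else cv2.resize(np.hstack([a,b]),(800,300)))
E
```

```text
pics
0.0188 0.0
scene [[471.1, 0.0, 260.7], [0.0, 471.1, 196.3], [0.0, 0.0, 1.0]] [[-0.841, 0.402, -0.362, 1.002], [0.541, 0.631, -0.557, 0.573], [0.004, -0.664, -0.748, 1.065], [0.0, 0.0, 0.0, 1.0]]
top [[480.9, 0.0, 253.6], [0.0, 480.9, 192.1], [0.0, 0.0, 1.0]] [[-0.019, -0.985, 0.171, 0.33], [-1.0, 0.019, -0.007, -0.112], [0.004, -0.171, -0.985, 1.558], [0.0, 0.0, 0.0, 1.0]]
```

View pics/scene0.png

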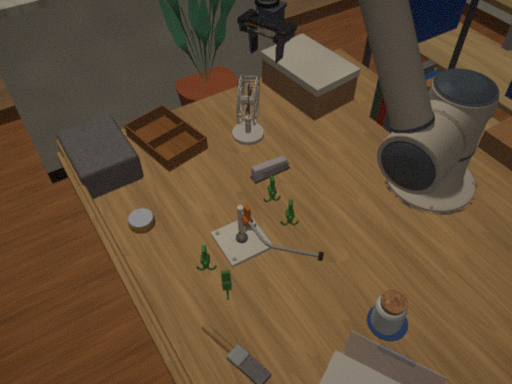

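View pics/top0.png

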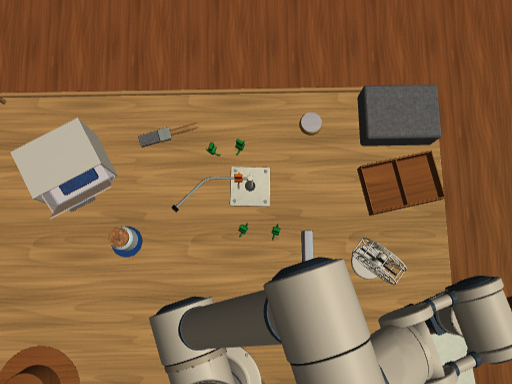

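Candidates shaped like the hook: green ones at top pixels (213,149), (240,146), (243,230), (276,231), and the orange one threaded on the rail at (238,177), which is scene (248,213). I choose the orange one. The buffer is at top (175,208) and scene (321,256).

```bash
cat > h.py <<'E'
import numpy as np,cv2
from rig import arm
def ray(cal,uv):
    K,T=cal["intrinsics"],cal["cam_to_world"]; d=T[:3,:3]@np.linalg.solve(K,[uv[0],uv[1],1]); return T[:3,3],d
def onz(cal,uv,z):
    o,d=ray(cal,uv); return o+d*(z-o[2])/d[2]
def proj(cal,p):
    T=cal["cam_to_world"]; q=cal["intrinsics"]@(T[:3,:3].T@(np.array(p)-T[:3,3])); return q[:2]/q[2]
def tri(c1,u1,c2,u2):
    A=[];b=[]
    for c,u in((c1,u1),(c2,u2)):
        o,d=ray(c,u);d/=np.linalg.norm(d);P=np.eye(3)-np.outer(d,d);A.append(P);b.append(P@o)
    return np.linalg.lstsq(np.vstack(A),np.hstack(b),rcond=None)[0]
E
python3 - <<'E'
from h import *
ct,cs=arm.get_calibration("top"),arm.get_calibration("scene")
t=cv2.imread("pics/top0.png");s=cv2.imread("pics/scene0.png")
def cent(im,m,box):
    x0,y0,x1,y1=box; mm=np.zeros(m.shape,np.uint8);mm[y0:y1,x0:x1]=m[y0:y1,x0:x1]; ys,xs=np.nonzero(mm);return np.array([xs.mean(),ys.mean()]),len(xs),mm
bt=cent(t,t.max(2)<60,(165,195,190,220));bs=cent(s,s.max(2)<60,(310,245,332,268));print("buf",bt[:2],bs[:2],tri(ct,bt[0],cs,bs[0]))
def orange(im): h=cv2.cvtColor(im,cv2.COLOR_BGR2HSV);return (h[...,0]<12)&(h[...,1]>190)&(h[...,2]>120)
ot=cent(t,orange(t),(225,165,255,195));os=cent(s,orange(s),(235,195,265,230));print("or",ot[:2],os[:2],tri(ct,ot[0],cs,os[0]))
h=cv2.cvtColor(t,cv2.COLOR_BGR2HSV);w=(h[...,1]<50)&(h[...,2]>170)
_,_,m=cent(t,w,(222,160,280,215))
c=max(cv2.findContours(m,0,2)[0],key=cv2.contourArea);r=cv2.minAreaRect(c);print(r);print([onz(ct,p,.012).round(4).tolist() for p in cv2.boxPoints(r)])
f=onz(ct,r[0],.012);print("foot",f)
A=cv2.resize(t[130:240,160:290],None,fx=5.5,fy=5.5,interpolation=2)[:595,:390*2]
B=cv2.resize(s[180:280,190:340],None,fx=5,fy=5,interpolation=2)
cv2.imwrite("pics/ct.png",A);cv2.imwrite("pics/cs.png",B)
E
```

```text
buf (array([174.5       , 207.80769231]), 26) (array([320.15151515, 255.84848485]), 33) [0.53406042 0.11439182 0.1328505 ]
or (array([238.26470588, 177.70588235]), 34) (array([245.25, 216.  ]), 4) [ 0.62229525 -0.07884808  0.14063449]
((250.0, 186.0), (38.0, 38.0), 90.0)
[[0.6832, -0.0507, 0.012], [0.6809, -0.1758, 0.012], [0.5545, -0.1727, 0.012], [0.5568, -0.0493, 0.012]]
foot [ 0.61841692 -0.11211504  0.012     ]
```

View pics/ct.png

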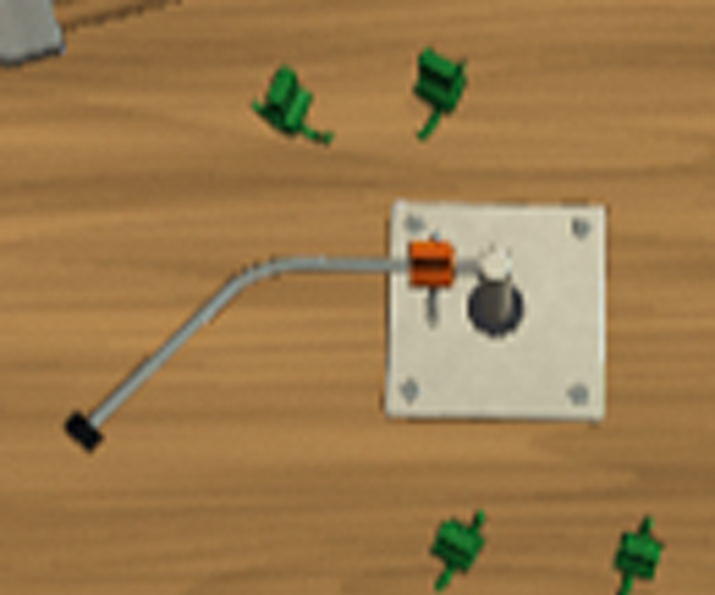

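View pics/cs.png

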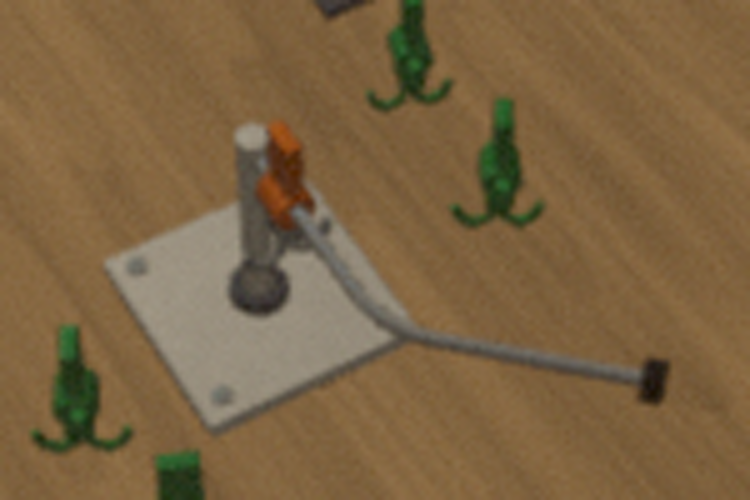

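The crop confirms the orange hook sits on the near leg beside the post, with the far leg bent about 45° towards the base. Next I'll rise clear of the fan and take a close wrist look.

```bash
cat >> h.py <<'E'
def R(yaw,s=1):
    # hook x direction = yaw (deg); tool z down, tool y = s*hook y
    a=np.radians(yaw);hy=s*np.array([-np.sin(a),np.cos(a),0]);z=np.array([0,0,-1.]);return np.column_stack([np.cross(hy,z),hy,z])
E
python3 - <<'E'
from h import *
p=arm.current_ee_pos();arm.move_l([p[0],p[1],.42],feed=.3)
for s in(1,-1):
    for q,y in(([.615,-.07,.16],91),([.615,-.07,.45],91),([.55,.1,.16],136),([.6,.02,.45],91)):
        j=arm.solve_ik(q,R(y,s));print(s,None if j is None else np.round(j))
E
```

```text
1 [-12.  31.  82.  -0.  67. 167.]
1 [-12.  21.  53.  -0. 105. 167.]
1 [  4.  26.  90.  -0.  63. 138.]
1 [ -4.  19.  56.  -0. 105. 175.]
-1 [-12.  31.  82.  -0.  67. -13.]
-1 [-12.  21.  53.  -0. 105. -13.]
-1 [  4.  26.  90.  -0.  63. -42.]
-1 [ -4.  19.  56.  -0. 105.  -5.]
```

Run:
```python
from h import *
import pickle
arm.move_to([.58,-.03,.42],R(91,-1)); print(arm.current_t(),arm.current_force())
c=arm.get_calibration("wrist");im=arm.snapshot("wrist")[:,:,::-1];cv2.imwrite("pics/w1.png",im);pickle.dump(c,open("w1.pkl","wb"));print(c["cam_to_world"].round(3).tolist())
```

```text
3.2333 [-0.71465513 -1.20656289 -0.14500961]
[[1.0, 0.015, 0.005, 0.578], [0.016, -0.957, -0.29, 0.051], [0.001, 0.29, -0.957, 0.591], [0.0, 0.0, 0.0, 1.0]]
```

View pics/w1.png

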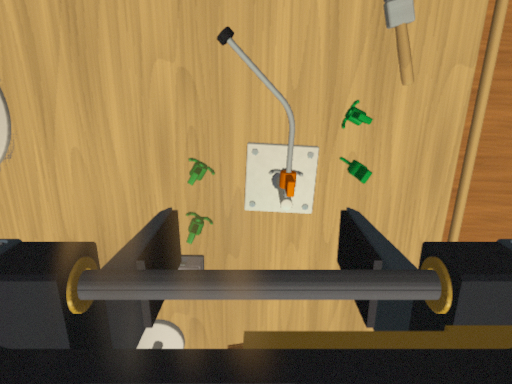

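The wrist view shows the buffer at (226,36), the bend at about (285,100), the hook at (288,182) and the post top at (287,205). I'll take two closer views and fit the rod legs.

Run:
```python
from h import *
import pickle
for n,p in(("w3",[.56,.06,.29]),("w2",[.61,-.05,.29])):
    arm.move_to(p,R(91,-1));arm.sleep(.2)
    c=arm.get_calibration("wrist");im=arm.snapshot("wrist")[:,:,::-1];cv2.imwrite(f"pics/{n}.png",im);pickle.dump(c,open(n+".pkl","wb"))
print(arm.current_t())
cv2.imwrite("pics/w23.png",cv2.resize(np.hstack([cv2.imread("pics/w2.png"),cv2.imread("pics/w3.png")])[:280],(800,219)))
```

```text
5.0167
```

View pics/w23.png

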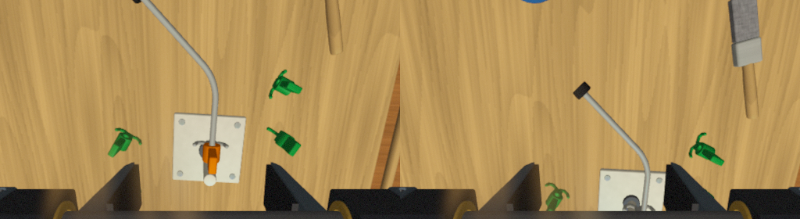

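Run:
```python
from h import *
import pickle
def pts(n,box,vmin=90):
    c=pickle.load(open(n+".pkl","rb"));im=cv2.imread(f"pics/{n}.png");h=cv2.cvtColor(im,cv2.COLOR_BGR2HSV)
    x0,y0,x1,y1=box;m=np.zeros(h.shape[:2],np.uint8);m[y0:y1,x0:x1]=((h[...,1]<50)&(h[...,2]>vmin))[y0:y1,x0:x1]
    k,l,st,_=cv2.connectedComponentsWithStats(m);i=1+np.argmax(st[1:,4]);ys,xs=np.nonzero(l==i)
    return np.array([onz(c,(x,y),.135)[:2] for x,y in zip(xs,ys)]),c
def line(p):
    vx,vy,x,y=cv2.fitLine(p.astype(np.float32),cv2.DIST_HUBER,0,.01,.01).ravel();d=np.array([vx,vy]);d*=np.sign(d[1]);r=(p-[x,y])@[-d[1],d[0]];return np.array([x,y]),d,len(p),r.std()
def ang(d):return np.degrees(np.arctan2(d[1],d[0]))
L={}
for n,b in(("far2",(190,5,262,75)),("near2",(255,112,290,144)),("far3",(240,120,300,180)),("w1far",(228,40,278,90)),("w1near",(280,118,300,142))):
    p,c=pts(n if n[0]=="x" else {"far2":"w2","near2":"w2","far3":"w3","w1far":"w1","w1near":"w1"}[n],b);L[n]=line(p);print(n,L[n][0].round(4),ang(L[n][1]).round(2),L[n][2:])
# top
from rig import arm
# features
def cen(n,f,box):
    c=pickle.load(open(n+".pkl","rb"));im=cv2.imread(f"pics/{n}.png");h=cv2.cvtColor(im,cv2.COLOR_BGR2HSV);x0,y0,x1,y1=box
    ys,xs=np.nonzero(f(h)[y0:y1,x0:x1]);return c,(xs.mean()+x0,ys.mean()+y0),len(xs)
blk=lambda h:h[...,2]<60
c,u,k=cen("w3",blk,(215,95,252,130));print("buf w3",u,k,onz(c,u,.135))
c,u,k=cen("w1",blk,(212,22,242,50));print("buf w1",u,k,onz(c,u,.135))
for n,box in(("w2",(168,140,318,240)),("w1",(240,138,325,220))):
    c=pickle.load(open(n+".pkl","rb"));im=cv2.imread(f"pics/{n}.png");h=cv2.cvtColor(im,cv2.COLOR_BGR2HSV);x0,y0,x1,y1=box
    m=np.zeros(h.shape[:2],np.uint8);m[y0:y1,x0:x1]=((h[...,1]<50)&(h[...,2]>150))[y0:y1,x0:x1]
    m=cv2.morphologyEx(m,cv2.MORPH_OPEN,np.ones((15,15)) if n=="w2" else np.ones((9,9)))
    r=cv2.minAreaRect(max(cv2.findContours(m,0,2)[0],key=cv2.contourArea));B=np.array([onz(c,p,.012)[:2] for p in cv2.boxPoints(r)]);print("foot",n,B.mean(0).round(4),[ang(B[i]-B[i-1]).round(1) for i in range(4)],np.linalg.norm(B[0]-B[1]).round(4))
    org=((h[...,0]<14)&(h[...,1]>170)&(h[...,2]>100)).astype(np.uint8);org[:y0]=0;org[y1:]=0
    ys,xs=np.nonzero(org);print("orange",n,xs.min(),xs.max(),ys.min(),ys.max(),xs.mean(),ys.mean())
im=cv2.imread("pics/w2.png");cv2.imwrite("pics/hk.png",cv2.resize(im[150:245,220:320],None,fx=6,fy=6,interpolation=2))
```

```text
far2 [0.5728 0.0731] 134.46 (702, np.float64(0.0019683974026795618))
near2 [ 0.6242 -0.0059] 90.91 (220, np.float64(0.0019945338301010085))
far3 [0.5679 0.078 ] 134.15 (508, np.float64(0.001929151878905619))
w1far [0.5676 0.0782] 134.51 (337, np.float64(0.001868187055444295))
w1near [ 0.6239 -0.0086] 92.43 (115, np.float64(0.002000711091473814))
buf w3 (np.float64(232.37777777777777), np.float64(115.1511111111111)) 225 [0.53381417 0.1135016  0.135     ]
buf w1 (np.float64(224.98675496688742), np.float64(34.95364238410596)) 151 [0.53371472 0.11367495 0.135     ]
foot w2 [ 0.5903 -0.1104] [np.float64(179.0), np.float64(87.4), np.float64(-0.8), np.float64(-90.2)] 0.1275
orange w2 260 503 158 213 277.64285714285717 191.75
foot w1 [ 0.6212 -0.1122] [np.float64(177.5), np.float64(87.2), np.float64(-2.3), np.float64(-89.3)] 0.1282
orange w1 280 295 170 191 285.90909090909093 177.95454545454547
```

View pics/hk.png

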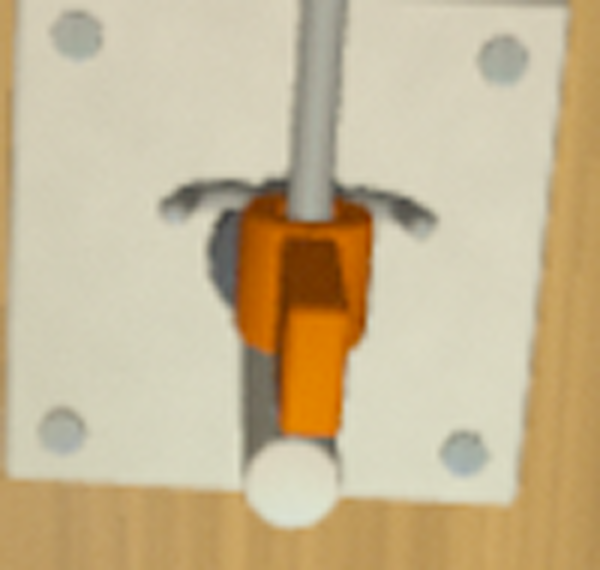

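```bash
cat >> h.py <<'E'
def path(P,s):
    """rail params x0,y0,yaw(near dir deg),theta; arc length s from post axis -> xy, heading deg"""
    x0,y0,yw,th=P;r=.06;L=r*np.radians(th);f=lambda a:np.array([np.cos(np.radians(a)),np.sin(np.radians(a))])
    p=np.array([x0,y0])+f(yw)*min(s,.105);a=yw
    if s>.105:
        c=p+r*f(yw+90);a=yw+np.degrees(min(s-.105,L)/r);p=c+r*f(a-90)
        if s>.105+L:p=p+f(a)*(s-.105-L)
    return p,a
E
python3 - <<'E'
from h import *
import pickle
from scipy.optimize import least_squares
c2=pickle.load(open("w2.pkl","rb"))
pt=onz(c2,(268.3,230.3),.147)[:2];tb=onz(c2,(272.3,211.5),.1825)[:2]
tf=onz(c2,(220+317/6,150+305/6),.1825)[:2];tr=onz(c2,(220+310/6,150+433/6),.1825)[:2]
print("post",pt,"tabtop",tb,tf,tr)
near=[([.6242,-.0059])];far=[[.5728,.0731],[.5679,.078]]
fd=134.35
def res(P):
    th=P[3];e=.105+.06*np.radians(th)
    r=[]
    r+=list((P[:2]-pt)/.0015)
    n=np.array([-np.sin(np.radians(P[2])),np.cos(np.radians(P[2]))]);r.append(n@(np.array(near[0])-P[:2])/.0007);r.append((P[2]-91.2)/.8)
    q,a=path(P,e+.03);n=np.array([-np.sin(np.radians(a)),np.cos(np.radians(a))])
    r+=[n@(np.array(f)-q)/.0008 for f in far];r.append((a-fd)/.3)
    b,_=path(P,e+.106);r+=list((b-[.5338,.1136])/.0015);return r
s=least_squares(res,[.621,-.11,91.2,43.5],x_scale=[.01,.01,1,1]);print(s.x.round(4),np.round(s.fun,2))
np.save("P.npy",s.x);d=path(s.x,.03)[0]-s.x[:2];d/=np.linalg.norm(d);print("s_tab",(tb-s.x[:2])@d,"lat",np.cross(d,tb-s.x[:2]))
E
```

```text
post [ 0.62022305 -0.11192332] tabtop [ 0.62192742 -0.07672449] [ 0.62209963 -0.06635079] [ 0.62165906 -0.08731304]
[ 0.6228 -0.1102 89.3195 44.8972] [ 1.75  1.15 -0.16 -2.35 -0.43 -0.31 -0.44 -0.41 -0.18]
s_tab 0.03345806591346272 lat 0.0013197953716478606<stdin>:19: DeprecationWarning: Arrays of 2-dimensional vectors are deprecated. Use arrays of 3-dimensional vectors instead. (deprecated in NumPy 2.0)
```

Run:
```python
from h import *
np.save("P.npy",[.6222,-.1106,88.9,45.3])
x,y=.6222,-.0767
Ro=R(88.9,-1)
arm.move_l([x,y,.25],Ro,feed=.2);arm.move_l([x,y,.1487],feed=.1);arm.sleep(.2)
f0=np.mean([arm.current_force() for _ in range(5)],0);print("base",f0,arm.current_torque(),arm.current_t(),arm.current_ee_pos())
for w in(.04,.02,.016,.014,.013,.012,.011,.0105,.010,.0095,.009):
    arm.grip(w);f=arm.current_force()-f0;print(w,round(arm.current_width(),4),f.round(2),np.round(arm.current_torque(),2),round(arm.current_t(),2))
    if np.linalg.norm(f)>6: break
cv2.imwrite("pics/g1.png",arm.snapshot("wrist")[:,:,::-1])
```

```text
base [-0.3671746  -0.11876837  0.23513934] [-0.03329648 -0.05553052 -0.01532109] 6.7833 [ 0.62242884 -0.07675471  0.1491833 ]
0.04 0.0397 [ 0.46  0.24 -0.54] [ 0.   -0.11  0.01] 7.68
0.02 0.02 [ 0.63  0.53 -0.07] [ 0.03 -0.07 -0.01] 8.19
0.016 0.0159 [ 0.46  0.22 -1.13] [-0.07 -0.14 -0.  ] 8.48
0.014 0.014 [0.87 0.67 0.26] [-0.04 -0.11  0.02] 8.73
0.013 0.0131 [ 1.04 -0.39 -0.05] [-0.03 -0.16 -0.04] 8.95
0.012 0.0122 [1.   0.49 0.24] [-0.03 -0.07 -0.04] 9.17
0.011 0.0111 [-0.34 -0.39 -1.09] [ 0.01 -0.12 -0.03] 9.38
0.0105 0.0105 [0.99 0.67 0.15] [-0.   -0.15  0.01] 9.6
0.01 0.0102 [ 1.2   0.12 -0.85] [ 0.07 -0.25  0.02] 9.82
0.0095 0.0098 [ 0.37  0.6  -0.84] [ 0.04 -0.24  0.02] 10.03
0.009 0.0099 [ 0.78  0.51 -0.72] [ 0.01 -0.23  0.01] 10.25
```

```bash
cat >> h.py <<'E'
F0=np.array([-.1,.1,.0])
def F(n=8): return np.mean([arm.current_force() for _ in range(n)],0)-F0
def probe(p,rot,d,step=.0004,lim=3.0,maxd=.0032):
    """find contact both ways along unit d; returns centre offset"""
    e=[];b=F()@d
    for sg in(1,-1):
        k=0
        while k<maxd:
            k+=step;arm.move_l(p+sg*k*d,rot,feed=.02);f=F()@d-b
            if -sg*f>lim:break
        e.append(sg*k);print("probe",sg,round(k*1e3,2),round(f,2));arm.move_l(p,rot,feed=.03)
    return sum(e)/2
E
python3 - <<'E'
from h import *
p=np.array([.6222,-.0767,.1487]);ro=R(88.9,-1)
for k in range(4):
    print(F().round(2),F().round(2)); p[2]+=.00035;arm.move_l(p,ro,feed=.02)
print(F().round(2),F(30).round(2),arm.current_t())
a=np.radians(88.9);d=np.array([-np.sin(a),np.cos(a),0])
o=probe(p,ro,d);p=p+o*d;arm.move_l(p,ro,feed=.02);print(o,p.tolist(),F().round(2),arm.current_t(),arm.current_ee_pos())
E
```

```text
[ 0.28 -0.19 -0.84] [ 0.28 -0.19 -0.84]
[ 0.67 -0.47 -0.45] [ 0.67 -0.47 -0.45]
[ 0.07  0.3  -1.7 ] [ 0.07  0.3  -1.7 ]
[-1.06  0.38 -1.44] [-1.06  0.38 -1.44]
[ 0.35 -0.76 -1.73] [ 0.35 -0.76 -1.73] 11.3
probe 1 2.0 -5.09
probe -1 2.0 3.04
0.0 [0.6222, -0.0767, 0.15009999999999996] [ 0.77 -0.42 -1.84] 14.55 [ 0.62229799 -0.07672052  0.1501364 ]
```

```bash
cat >> h.py <<'E'
W=np.array([0,0,-1.5])
def slide(P,s0,s1,ol,oz,step=.004,feed=.03,lim=9,stopf=None,yawo=0,z=.1501):
    """slide along the rail with lateral/vertical force correction; ol,oz corrections (m)"""
    n=max(1,int(np.ceil(abs(s1-s0)/step)));log=[]
    for s in np.linspace(s0,s1,n+1)[1:]:
        q,a=path(P,s);t=np.radians(a);lat=np.array([-np.sin(t),np.cos(t),0]);tan=np.array([np.cos(t),np.sin(t),0])
        arm.move_l(np.r_[q,z+oz]+ol*lat,R(a+yawo,-1),feed=feed);f=F(1)-W
        fl,ft=f@lat,f@tan
        if abs(fl)>1.5:ol+=1.2e-4*fl
        if abs(f[2])>1.5:oz+=1.2e-4*f[2]
        log.append((s*1e3,a,ft,fl,f[2],arm.current_torque()[2],ol*1e3,oz*1e3))
        if np.linalg.norm(f)>lim or (stopf and ft<-stopf):print("STOP");break
    print(np.round(log,2));print("t",arm.current_t());return s,ol,oz
E
python3 - <<'E'
from h import *
P=np.load("P.npy");P[2]=88.9
P[0]=.6222-.0339*np.cos(np.radians(88.9));np.save("P.npy",P)
s,ol,oz=slide(P,.0339,.095,0,0,step=.005)
q,a=path(P,s);t=np.radians(a);d=np.array([-np.sin(t),np.cos(t),0]);p=np.r_[q,.1501+oz]+ol*d
o=probe(p,R(a,-1),d,step=.0005);ol+=o;arm.move_l(p+o*d,R(a,-1),feed=.02);print(s,ol,oz,arm.current_t())
E
```

```text
[[ 3.86e+01  8.89e+01 -3.60e-01 -1.10e-01 -7.30e-01  3.00e-02  0.00e+00
   0.00e+00]
 [ 4.33e+01  8.89e+01 -9.10e-01 -5.20e-01 -1.50e-01 -2.00e-02  0.00e+00
   0.00e+00]
 [ 4.80e+01  8.89e+01 -6.20e-01  3.90e-01  4.90e-01  2.00e-02  0.00e+00
   0.00e+00]
 [ 5.27e+01  8.89e+01  1.18e+00  4.70e-01  2.00e-02  2.00e-02  0.00e+00
   0.00e+00]
 [ 5.74e+01  8.89e+01  4.00e-02  2.20e-01 -4.50e-01 -4.00e-02  0.00e+00
   0.00e+00]
 [ 6.21e+01  8.89e+01 -4.70e-01  3.70e-01 -9.00e-02 -3.00e-02  0.00e+00
   0.00e+00]
 [ 6.68e+01  8.89e+01 -9.00e-02 -8.00e-01 -6.60e-01 -0.00e+00  0.00e+00
   0.00e+00]
 [ 7.15e+01  8.89e+01 -9.70e-01  4.90e-01 -2.10e-01  7.00e-02  0.00e+00
   0.00e+00]
 [ 7.62e+01  8.89e+01  7.80e-01 -2.60e-01  2.90e-01 -0.00e+00  0.00e+00
   0.00e+00]
 [ 8.09e+01  8.89e+01 -5.60e-01  2.10e-01 -1.50e-01  1.00e-02  0.00e+00
   0.00e+00]
 [ 8.56e+01  8.89e+01  4.10e-01  5.40e-01 -5.80e-01  0.00e+00  0.00e+00
   0.00e+00]
 [ 9.03e+01  8.89e+01  1.06e+00  2.20e-01 -1.80e-01  1.00e-02  0.00e+00
   0.00e+00]
 [ 9.50e+01  8.89e+01  7.50e-01 -1.81e+00 -1.90e-01  2.00e-02 -2.20e-01
   0.00e+00]]
t 18.5583
probe 1 1.0 -4.21
probe -1 3.0 4.5
0.095 -0.0012166310180242686 0 21.3083
```

```bash
sed -i 's/lat=np.array(\[-np.sin(t),np.cos(t),0\]);tan=/lat=np.array([-np.sin(t),np.cos(t),0]);ins=6e-4*np.interp(s,[.093,.117,.105+.06*np.radians(P[3])-.012,.105+.06*np.radians(P[3])+.012],[0,1,1,0]);tan=/; s/+ol\*lat,R(a+yawo/+(ol+ins)*lat,R(a+yawo/' h.py
python3 - <<'E'
from h import *
np.set_printoptions(suppress=True,linewidth=120)
P=np.array([.62086,-.1117,87.8,46.55]);np.save("P.npy",P)
print(arm.current_ee_pos(),path(P,.0961))
s,ol,oz=slide(P,.0961,.160,0,0,step=.003,lim=8)
print(s,ol,oz)
E
```

```text
[ 0.62468584 -0.01563192  0.15008943] (array([ 0.62454907, -0.01567083]), np.float64(87.8))
[[ 99.    87.8   -0.86  -0.31  -0.01   0.03   0.     0.  ]
 [101.91  87.8    0.51  -0.65  -0.1   -0.01   0.     0.  ]
 [104.81  87.8   -0.89  -0.04   0.12  -0.     0.     0.  ]
 [107.72  90.4   -0.18   0.44  -0.03   0.02   0.     0.  ]
 [110.62  93.17   0.05   0.07   1.05  -0.02   0.     0.  ]
 [113.53  95.94   0.07  -0.63  -0.43  -0.01   0.     0.  ]
 [116.43  98.72  -1.01  -0.39  -0.48   0.04   0.     0.  ]
 [119.34 101.49   0.29  -1.11  -0.22   0.04   0.     0.  ]
 [122.24 104.26  -0.44   0.59   0.72   0.01   0.     0.  ]
 [125.15 107.04  -0.99  -0.84  -0.35  -0.01   0.     0.  ]
 [128.05 109.81  -0.84   0.17  -0.34   0.06   0.     0.  ]
 [130.95 112.58   0.81   0.04  -0.58   0.07   0.     0.  ]
 [133.86 115.36  -0.59  -0.39  -0.17   0.02   0.     0.  ]
 [136.76 118.13   0.11  -0.36  -1.04   0.03   0.     0.  ]
 [139.67 120.91   0.26   0.54   0.47   0.01   0.     0.  ]
 [142.57 123.68  -0.32  -0.28   0.69  -0.05   0.     0.  ]
 [145.48 126.45  -0.83  -1.19  -0.31  -0.01   0.     0.  ]
 [148.38 129.23   0.39   0.31   0.78   0.03   0.     0.  ]
 [151.29 132.     0.07  -0.19  -0.79   0.03   0.     0.  ]
 [154.19 134.35   0.06  -0.55   0.76   0.03   0.     0.  ]
 [157.1  134.35   0.71   0.63   0.36  -0.01   0.     0.  ]
 [160.   134.35  -0.32   0.55   0.54   0.04   0.     0.  ]]
t 26.8083
0.16 0 0
```

```bash
cat >> h.py <<'E'
def Ft(n=6):
    r=[]
    for _ in range(n):arm.sleep(.03);r.append(F(1))
    return np.mean(r,0)
E
python3 - <<'E'
from h import *
np.set_printoptions(suppress=True,linewidth=120)
P=np.load("P.npy")
s,ol,oz=slide(P,.160,.234,0,0,step=.005,lim=8,stopf=4)
q,a=path(P,s);t=np.radians(a);tan=np.array([np.cos(t),np.sin(t),0]);lat=np.array([-np.sin(t),np.cos(t),0])
b=Ft()
while s<.250:
    s+=.0007;q,a=path(P,s);arm.move_l(np.r_[q,.1501+oz]+ol*lat,R(a,-1),feed=.01);f=Ft(4)-b
    print(round(s*1e3,1),(f@tan).round(2),(f@lat).round(2),f[2].round(2))
    if -f@tan>3.5 or np.linalg.norm(f)>8:break
print(ol,oz,arm.current_t());np.save("st.npy",[s,ol,oz])
c=arm.get_calibration("wrist");im=arm.snapshot("wrist")[:,:,::-1];cv2.imwrite("pics/w5.png",im);cv2.imwrite("pics/s5.png",cv2.resize(arm.snapshot("scene")[200:290,260:350,::-1],None,fx=5,fy=5,interpolation=2))
E
```

```text
[[164.93 134.35   0.     0.33   0.22  -0.02   0.     0.  ]
 [169.87 134.35   0.52   0.47  -0.15   0.04   0.     0.  ]
 [174.8  134.35   0.41  -0.3    0.27  -0.03   0.     0.  ]
 [179.73 134.35  -0.24  -0.06  -0.16   0.01   0.     0.  ]
 [184.67 134.35  -0.26   0.44  -0.66  -0.01   0.     0.  ]
 [189.6  134.35  -0.13  -1.06   0.47  -0.05   0.     0.  ]
 [194.53 134.35  -0.16  -0.35   0.25  -0.02   0.     0.  ]
 [199.47 134.35  -0.31   0.12   0.1    0.01   0.     0.  ]
 [204.4  134.35   0.13   0.04   0.28  -0.05   0.     0.  ]
 [209.33 134.35   0.53  -0.54   0.57  -0.03   0.     0.  ]
 [214.27 134.35   0.06   0.22   0.49   0.04   0.     0.  ]
 [219.2  134.35  -0.24  -0.67   0.42  -0.06   0.     0.  ]
 [224.13 134.35   0.58  -0.19  -0.02  -0.     0.     0.  ]
 [229.07 134.35  -0.26   0.76  -0.4    0.01   0.     0.  ]
 [234.   134.35  -1.27  -0.18  -0.48  -0.01   0.     0.  ]]
t 31.5583
234.7 -0.31 0.0 -0.15
235.4 0.36 -0.19 0.69
236.1 -0.44 -0.26 -0.12
236.8 -0.41 0.13 0.0
237.5 -0.42 -0.27 0.02
238.2 0.17 -0.23 0.64
238.9 -0.95 -0.06 0.49
239.6 -0.36 0.17 0.57
240.3 -0.32 -0.24 0.24
241.0 -0.1 0.11 0.52
241.7 -0.33 0.16 0.67
242.4 -1.63 0.21 0.01
243.1 -3.43 0.35 -0.52
243.8 -4.63 0.78 -0.52
0 0 37.125
```

View pics/s5.png

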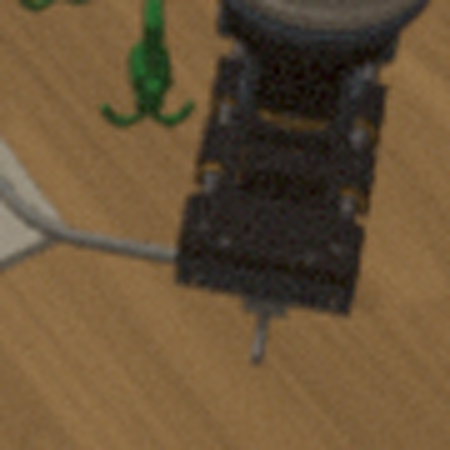

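The force rises 2.5 N per mm from s ≈ 242 mm. That matches the buffer, which I expected at 241.7 mm. I'll ease off to light contact, lower the hook onto the rod, open and retreat.

Run:
```python
from h import *
P=np.load("P.npy");s,ol,oz=np.load("st.npy");q,a=path(P,.2424);ro=R(a,-1)
arm.move_l(np.r_[q,.1501],ro,feed=.01);print(Ft().round(2))
arm.move_l(np.r_[q,.1488],ro,feed=.01);print(Ft().round(2))
for w in(.0105,.0115,.013,.016,.022,.04,.09):arm.grip(w)
print(Ft().round(2),arm.current_width())
arm.move_l(np.r_[q,.21],ro,feed=.06);arm.move_l(np.r_[q-[0.0,.12],.30],ro,feed=.15);arm.sleep(.3)
t=np.radians(a);u=np.array([np.cos(t),np.sin(t)])
c=arm.get_calibration("wrist");im=arm.snapshot("wrist")[:,:,::-1];cv2.imwrite("pics/w6.png",im);print(proj(c,np.r_[q,.135]),arm.current_t())
k=arm.get_calibration("scene");sc=arm.snapshot("scene")[:,:,::-1];cv2.imwrite("pics/s6.png",sc)
v=proj(c,np.r_[q,.135]).astype(int);x,y=max(v[0]-45,0),max(v[1]-45,0)
cr=lambda i,x,y:cv2.resize(i[y:y+90,x:x+90],(400,400),interpolation=2)
v2=proj(k,np.r_[q,.135]).astype(int)
cv2.imwrite("pics/fin.png",np.hstack([cr(im,x,y),cr(sc,v2[0]-45,v2[1]-45)]))
```

```text
[ 1.13 -1.64 -1.25]
[ 1.94 -0.76 -2.  ]
[-0.05 -0.08 -0.08] 0.08980706089222065
[344.8838155   83.37500685] 43.7083
```

View pics/fin.png

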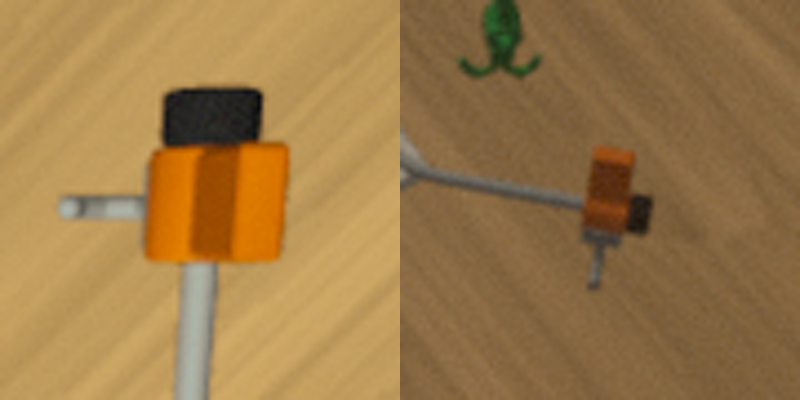

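The hook hangs upright with its sleeve face against the buffer and no visible gap: wrist crop at about (345,83), scene crop at its centre. The gripper is clear, so I'm handing in.

Run:
```python
from h import *
a,b=cv2.imread("pics/scene0.png"),cv2.imread("pics/s6.png")
for n,(x0,y0,x1,y1) in dict(stapler=(245,150,295,185),jar=(362,285,412,342),fan=(228,70,268,147)).items(): print(n,cv2.absdiff(a,b)[y0:y1,x0:x1].mean())
print(arm.sign_off())
```

```text
stapler 29.576761904761906
jar 3.5852631578947367
fan 3.4372294372294374
the job is handed in; nothing more can be done
None
```

View pics/s6.png

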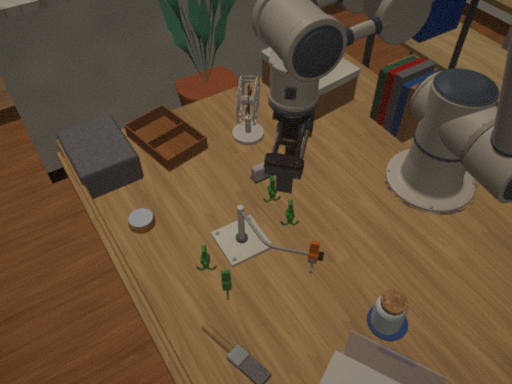

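The orange hook is home against the buffer. It was released, hangs freely, and the job was handed in at about 44 s of the 72 s allowed.

- **Slide:** I gripped the tab, centred the bore on the rod by feel, and slid it along the near leg, round the bend (found to be about 46.5°) and along the far leg. Wrist forces stayed within about 2 N while sliding and about 5 N while probing sideways to centre it.
- **Buffer:** Contact came at 242 mm along the rod, where 241.7 mm was expected. I pressed to about 4.6 N, eased off to about 2 N, set the hook down on the rod, opened slowly and retreated.
- **Last checks:** After release, the wrist and scene crops show the sleeve face against the buffer with no visible gap and the tab upright. The wrist force read about zero with the gripper open.
- **Bystanders:** The jar and fan match the first picture. The stapler's area differs from the first picture because the gripper hides most of it. The visible end, at (260,172), is where it was, and the arm stayed well above it throughout. I did not get a clear final view of the whole stapler.

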